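# Clear the tester lockout: pull the stray tee adapter, then press-turn reset

## Task

The tester has locked out because one wrong part got into its bin of coax adapters: the only tee, the one with three ends. Take the tee out of the black bin and set it down flat in the empty metal reject tray without dropping it, leaving all the other parts in the bin. Then reset the tester: push the bar knob on its sloping face all the way in, keep it pushed in while you turn it clockwise to its stop, and let it spring back out; do not shift the marker cup or the circuit board stack.

Things in the scene. Friction and masses are not known exactly. Their poses are not given: they have to be found in the camera images.
- tee: The tee, bare steel, 20 mm high, 0.12 to 0.2 kg. A T of 64 (x) by 57 mm (y), lying flat at any yaw; origin amid that outline, at mid height, 10 mm above the bin floor. Cross bar along x, its centre line at y = -16 mm, 22 mm wide. Stem along +y, ending at y = +30 mm in a round nut of 20 mm diameter (y = +8 to +30 mm): grip it there across x, at y = +19 mm.
- bin: Black open bin, fixed, outside 230 (x) by 320 (y) by 50 mm high, walls and floor 5 mm; origin under its centre on the bench. It stands left or right of the robot, the tester on the other side. The parts lie singly on its floor, about 95 mm apart, in any order.
- tray: Empty aluminium reject tray, fixed, outside 138 (x) by 118 (y) by 25 mm high, walls and floor 4 mm; origin under its centre on the bench. A tee lying flat in it has its origin 14 mm above the tray origin.
- straight1: Straight adapter, stays in the bin: bare steel, 20 mm high as it lies; origin at mid height (10 mm above the bin floor), 64 mm long along x, 22 mm wide, two ends.
- straight2: Straight adapter, stays in the bin: bare steel, 20 mm high as it lies; origin at mid height (10 mm above the bin floor), 64 mm long along x, 22 mm wide, two ends.
- straight3: Straight adapter, stays in the bin: bare steel, 20 mm high as it lies; origin at mid height (10 mm above the bin floor), 64 mm long along x, 22 mm wide, two ends.
- elbow1: Elbow adapter (an L with two ends), stays in the bin: bare steel, 20 mm high as it lies; origin at mid height (10 mm above the bin floor); outline 43 by 43 mm about its origin.
- elbow2: Elbow adapter (an L with two ends), stays in the bin: bare steel, 20 mm high as it lies; origin at mid height (10 mm above the bin floor); outline 43 by 43 mm about its origin.
- cap1: Black dust cap, stays in the bin: disc of 20 mm diameter, 14 mm high, origin at its underside.
- cap2: Black dust cap, stays in the bin: disc of 20 mm diameter, 14 mm high, origin at its underside.
- knob_grip (a point): Grip point on the axis of the black reset knob. z: the axis, out of the face, 25 deg from vertical, leaning to the robot; x: along the bar (up the slope at joint 0; white line at its +x end). Bar 50 long, 14 thick; its top 14 mm above this point (along z), its foot 20 mm below, on a skirt of 48 mm diameter. Knob out: 36 mm off the face, 146 mm above the bench. Moves with the knob.
- reset_press (a joint): How far the knob is pushed in along its axis, m: 0 out, 0.007 fully in. Spring: 4 N to start, 10 N fully in; it comes back out when let go.
- reset_knob (a joint): Turn of the knob, rad, growing clockwise as seen looking at the face (a negative turn about the point's z). Starts between 0 and 0.25; stop at 1.15. Light friction (0.04 N m); it stays where it is left. Turning counts only while the knob is pushed in.
- console: Grey tester box with blue screen, fixed, on rear legs; its 200 by 200 mm face rises away from the robot at 25 deg, yaw up to 0.2 rad. Origin on the bench; face centre at x = +95 mm, 97 mm high; in all x = -5 to +230, y = -105 to +105 mm, up to 145 mm high; 5 mm rims along both sides. The knob axis meets the face at mid width, 40 mm up the slope from its centre.
- marker_cup: White cup of markers, 72 mm diameter, 130 mm high in all; beyond the tray; leave alone.
- board_stack: Stack of green circuit boards, 82 by 110 mm, 55 mm high, beyond the tray; leave alone.
There are look-alikes about, which are no part of the job. What is shaped like the tee but red or yellow is not meant.

How it is judged:
By the outcome, as a careful person would: the job done as asked, in the order asked, and still so for the second after the job is handed in, with the robot touching nothing.
It also fails if it takes over 59 s, if anything falls off the work surface, if the arm or the gripper's body presses on something with over 40 N, if the wrist force passes 120 N, or if a joint passes its speed limit or range.

## Robot

A 6-joint arm with a two-finger parallel gripper is mounted at the origin on the work surface. World frame = base frame: x ahead of the robot, y to its left, z up, the work surface at z = 0. Lengths are in m, angles in rad, forces in N, time in s.
With the tool pointing down it reaches from about 0.35 to 0.775 m from the base axis. Payload 7.3 kg.
Tool frame: the origin (TCP) lies midway between the tips of the shut fingers; the grasp point (between the pads) lies 19 mm behind it (tcp_to_grasp is the distance from the TCP to the grasp point, in m); z points along the fingers, y is the line along which they close (so a half turn about z gives the same grasp; the last joint's range is limited). The gripper opens to 92 mm and grips with 3 to 60 N. Pads are 19 mm wide; open, the fingers measure 130 mm over their backs; the gripper's body (75 mm by 190 mm) begins 47 mm behind the grasp point.
Start: joints at [1.198, 0.342, 1.524, -0, 1.275, -0.146], TCP at [0.118, 0.512, 0.227] pointing down, gripper open.
Joint ranges: [-2.53, 2.53], [-0.77, 2.02], [0.04, 2.7], [-1, 4.14], [0.28, 2.66], [-3.11, 3.11]. Speed limits (rad/s): [2.57, 2.57, 3.14, 3.14, 3.14, 3.14].

## Interface

Orientations are given as [roll, pitch, yaw] about the fixed x, y, z axes, in that order (R = Rz(yaw) Ry(pitch) Rx(roll)).
In Python, from cell import observe, read_camera, calibration, hand_in, tcp_to_grasp gives the robot as it stands.
- The arm moves only by the tool send_rows, never from a script. Its argument "targets" is a list of rows, each a list of 5 numbers: the opening, from 0 (shut) to 1 (fully open), then the shift along the world's x, y, z in m, then the turn about the world's z in rad. A call has 1 to 5 rows; each row shifts and turns the commanded pose from where the row before left it; what a row does not reach is not made up. A row lasts 1/10 s, in which the tool goes at most 50 mm and 8.59 degrees, less where a joint would pass 70% of its speed; a pose out of reach is approached as far as the arm can. A call is refused whole if a number of a shift passes 0.05 or a number of a turn 0.15, either way. A call with a gripper value outside its range is refused whole. The fingers move at their own pace and stop on an object; "grip_force" is the grip in N (left out, the last holds). Time passes only in rows, so rows that do not move let the fingers close. It gives the time, the measured TCP pose, the force, the opening and the grip force at its end, in the units of the state.
- observe(): the state, without advancing time (a new reading comes with each control period).
- read_camera(name): name is "scene" or "top" or "wrist"; returns (picture, depth): 384x512x3 uint8, red, green, blue; 384x512 float32, m along the optical axis (not along the pixel's ray), 0 where there is no reading.
- calibration(name): a dict with "intrinsics" (3x3 intrinsics, pixels), "k1" (the pictures are not rectified: a ray, as slopes to the right and down, at radius r is drawn at 1 + k1 r^2 times it, then the intrinsics apply), "world_to_cam" (4x4, takes a point from world to camera coordinates); the wrist camera has in their place "hand_eye" (4x4, takes a point from camera to tool coordinates, whose origin is the TCP and whose axes are the flange's). Camera axes: x right, y up, looking along -z (the intrinsics and any distortion apply to the point x, -y, -z); pixel columns grow to the right and rows downward; lengths in m; the calibration is good to about 2 mm. A picture is of the moment at which its call begins: read the wrist's pose just before it. calibration takes no time and is no camera call.
- hand_in(): hands the job in; it is judged then, once.
The state is a dict: "time": time; "qpos": joint angles; "qvel": joint speeds; "joint_efforts": joint torques, N m; "tool_pos": TCP position; "tool_rot": TCP orientation; "contact_force": force on the tool from outside, world axes, zero at the start; "torque": the same for the moment, N m; "opening": finger opening in m; "grip_force": force on a finger pad.
Only numpy, scipy, OpenCV 4.12 (cv2) and the standard library are available. Lean on these libraries where they do the work, as an engineer would, in place of code of your own. Each camera call takes 0.05 s, during which the arm holds its last target. There are 200 camera calls.

## Working session

There is one attempt and no reset: what is moved stays moved. The work goes in short steps, Python scripts to look and compute and a tool call to move; the robot and the scene stay as the last step left them, time stands still between calls to the robot, and variables do not carry over. Pictures are saved under pics/ and viewed, at most 11 in all, crops included, and the job is handed in when it is done.

Besides the shell and the picture viewer there is one more tool, called after "Call:" in YAML: its name, and indented under it one key for each argument. send_rows: Moves the arm, as the interface text tells. Its arguments: {"type":"object","properties":{"targets":{"type":"array","items":{"type":"array","items":{"type":"number"}}},"grip_force":{"type":"number"}},"required":["targets"]}

```bash
ls; mkdir -p pics
cat > h.py <<'E'
import numpy as np, cv2
from cell import *
from scipy.spatial.transform import Rotation as Ro
def grab(n):
    s=observe(); p,d=read_camera(n); return s,p,d
def w2c(n,s=None):
    c=calibration(n)
    if 'world_to_cam' in c: return np.array(c['world_to_cam'])
    T=np.eye(4); T[:3,:3]=Ro.from_euler('xyz',s['tool_rot']).as_matrix(); T[:3,3]=s['tool_pos']
    return np.linalg.inv(T@np.array(c['hand_eye']))
def ray(n,uv,s=None):
    c=calibration(n);K=np.array(c['intrinsics']);k=c['k1']
    q=np.linalg.inv(K)@np.c_[np.atleast_2d(uv),np.ones(len(np.atleast_2d(uv)))].T
    xy=cv2.undistortPoints(np.atleast_2d(uv).astype(float)[:,None],K,np.array([k,0,0,0.]))[:,0]
    M=np.linalg.inv(w2c(n,s)); d=np.c_[xy[:,0],-xy[:,1],-np.ones(len(xy))]
    return M[:3,3], d@M[:3,:3].T
def plane(n,uv,z,s=None):
    o,d=ray(n,uv,s); return o+d*((z-o[2])/d[:,2])[:,None]
def bydepth(n,uv,dep,s=None):
    o,d=ray(n,uv,s); z=np.array([dep[int(v),int(u)] for u,v in np.atleast_2d(uv)]); return o+d*z[:,None]
E
python3 - <<'E'
from h import *
for n in('scene','top','wrist'):
    s,p,d=grab(n); cv2.imwrite(f'pics/{n}0.png',p[...,::-1]); np.save(n+'0.npy',d)
print(s); print(calibration('top'),calibration('wrist'))
E
```

```text
pics
{'time': 0.1, 'qpos': array([ 1.19799907e+00,  3.42661021e-01,  1.52490947e+00, -2.15381779e-06,
        1.27538786e+00, -1.45981354e-01]), 'qvel': array([ 3.89508698e-05, -2.09949516e-03, -1.44977838e-03,  1.86372222e-04,
        8.89473339e-04, -1.18367936e-03]), 'joint_efforts': array([ 3.22391352e-03, -4.31998301e+01, -2.44699806e+01,  7.21334433e-02,
        5.25686529e-02, -4.24753250e-05]), 'tool_pos': array([0.11789904, 0.51122712, 0.22611451]), 'tool_rot': array([-3.14024118e+00, -1.96621789e-04,  2.91477724e+00]), 'contact_force': array([ 0.51505658, -0.05949267,  0.32630269]), 'torque': array([-0.00989561,  0.01147106, -0.04495327]), 'grip_force': 0.0, 'opening': 0.09201522178764811}
{'intrinsics': array([[467.39078585,   0.        , 262.00935424],
       [  0.        , 467.39078585, 189.30235221],
       [  0.        ,   0.        ,   1.        ]]), 'k1': -0.09642706154632476, 'world_to_cam': array([[-0.01020107, -0.99994253,  0.00329891,  0.09306545],
       [ 0.99311069, -0.00974613,  0.11677398, -0.58089707],
       [-0.11673512,  0.00446741,  0.99315304, -1.52932623],
       [ 0.        ,  0.        ,  0.        ,  1.        ]])} {'intrinsics': array([[327.27049459,   0.        , 262.29379339],
       [  0.        , 327.27049459, 186.93575369],
       [  0.        ,   0.        ,   1.        ]]), 'k1': -0.09370885615565375, 'hand_eye': array([[ 5.89728840e-04,  9.62229796e-01,  2.72237894e-01,
         7.37419566e-02],
       [ 9.99999750e-01, -6.73488027e-04,  2.14230111e-04,
        -4.13947518e-04],
       [ 3.89487558e-04,  2.72237700e-01, -9.62229953e-01,
        -1.58935286e-01],
       [ 0.00000000e+00,  0.00000000e+00,  0.00000000e+00,
         1.00000000e+00]])}
```

View pics/top0.png

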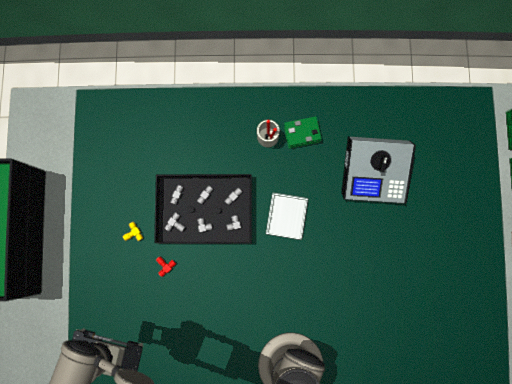

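View pics/scene0.png

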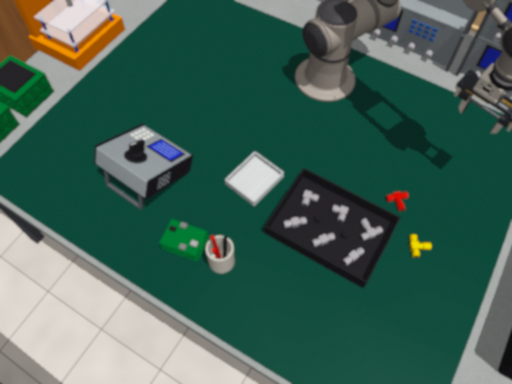

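View pics/wrist0.png

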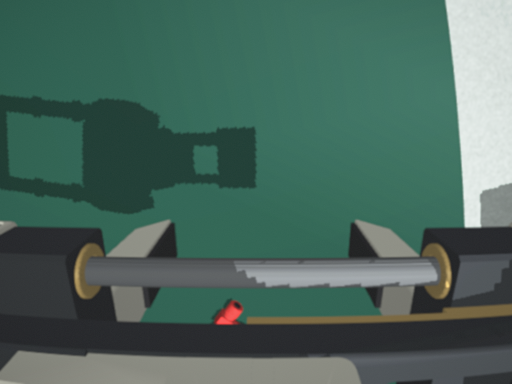

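The top view shows the bin at (205,209). The likely tee is at (174,222), with the tray at (288,216) and the knob at (381,160). The wrist view sees only bench. Next I'll zoom into the bin and measure.

Run:
```python
from h import *
p=cv2.imread('pics/top0.png');d=np.load('top0.npy')
a=cv2.resize(p[165:255,145:320],None,fx=4,fy=4,interpolation=cv2.INTER_CUBIC)
b=cv2.resize(p[125:215,335:425],None,fx=4,fy=4,interpolation=cv2.INTER_CUBIC)
c=np.zeros((720,800,3),np.uint8);
cv2.imwrite('pics/c1.png',np.vstack([a,np.hstack([b,np.zeros((360,340,3),np.uint8)])])[:600*2:1][::1] if 0 else cv2.resize(np.hstack([a,b]),(800,272)))
print(plane('top',[(174,222),(205,209)],.02),plane('top',[(288,216)],.0),plane('top',[(381,160)],.16))
# bin parts
g=cv2.cvtColor(p,cv2.COLOR_BGR2HSV); m=((g[...,2]>95)&(g[...,1]<60)).astype(np.uint8)
m[:, :160]=0;m[:,250:]=0;m[:180]=0;m[240:]=0
n,l,st,ce=cv2.connectedComponentsWithStats(m)
for i in range(1,n):
    if st[i,4]>20: print(st[i],ce[i],plane('top',[ce[i]],.02)[0].round(3), np.median(bydepth('top',np.argwhere(l==i)[:,::-1],d)[:,2]).round(4))
# tray
m=((g[...,2]>150)&(g[...,1]<60)).astype(np.uint8);m[:, :258]=0;m[:,320:]=0;m[:180]=0;m[250:]=0
c=max(cv2.findContours(m,0,1)[0],key=cv2.contourArea);r=cv2.minAreaRect(c);print(r);print(plane('top',cv2.boxPoints(r),.02).round(3),plane('top',[r[0]],.02))
# console face plane by depth
uv=[(u,v) for u in range(352,408,4) for v in range(180,200,3)]
P=bydepth('top',uv,d);A=np.c_[P[:,:2],np.ones(len(P))];co=np.linalg.lstsq(A,P[:,2],rcond=None)[0];print('face',co,'yaw',np.arctan2(co[1],co[0]),'slope',np.degrees(np.arctan(np.hypot(*co[:2]))))
print(P[:,2].min(),P[:,2].max())
```

```text
[[0.47578532 0.38382517 0.02      ]
 [0.51863864 0.27951268 0.02      ]] [[ 4.93591905e-01 -2.70787941e-04  0.00000000e+00]] [[ 0.65536406 -0.28429118  0.16      ]]
[170 185  13  19 115] [175.93913043 194.10434783] [0.57  0.378 0.02 ] 0.0223
[197 186  15  18 118] [204.31355932 194.1440678 ] [0.569 0.282 0.02 ] 0.0233
[225 188  17  16 118] [232.93220339 195.58474576] [0.563 0.185 0.02 ] 0.0231
[165 212  19  20 170] [173.61764706 222.84705882] [0.473 0.385 0.02 ] 0.0229
[226 215  15  15 123] [233.6504065  223.31707317] [0.47  0.183 0.02 ] 0.0219
[197 218  15  14 125] [203.016 225.352] [0.464 0.286 0.02 ] 0.0221
((286.38922119140625, 215.53515625), (35.97536849975586, 41.694000244140625), 8.972625732421875)
[[ 0.435  0.077  0.02 ]
 [ 0.573  0.054  0.02 ]
 [ 0.553 -0.066  0.02 ]
 [ 0.415 -0.041  0.02 ]] [[0.4940212  0.00630315 0.02      ]]
face [ 0.49823552 -0.02410666 -0.21968601] yaw -0.048346365159806885 slope 26.510863486822473
0.05223097786807651 0.09498880912350471
```

View pics/c1.png

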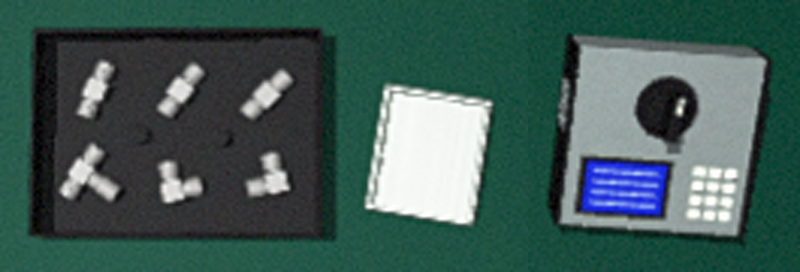

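Call:
send_rows:
  targets:
    - [1, 0.04, -0.014, 0, 0.14]
    - [1, 0.04, -0.014, 0, 0.14]
    - [1, 0.04, -0.014, 0, 0.14]
    - [1, 0.04, -0.014, 0, 0.14]
    - [1, 0.04, -0.014, 0, 0.14]

```text
time: 0.65
tool_pos: [0.3189, 0.4409, 0.2266]
tool_rot: [3.142, -0.0, -2.664]
contact_force: [1.2, 1.6, 0.4]
opening: 0.0922
grip_force: 0.0
```

Call:
send_rows:
  targets:
    - [0.5, 0.04, -0.014, 0, 0.14]
    - [0.5, 0.04, -0.014, 0, 0.14]
    - [0.5, 0.04, -0.014, 0, 0.14]
    - [0.5, 0.03, -0.014, -0.01, 0.14]
    - [0.5, 0, 0, 0, 0.07]

```text
time: 1.15
tool_pos: [0.4707, 0.383, 0.2145]
tool_rot: [3.141, -0.003, -2.04]
contact_force: [-1.2, -0.1, -0.0]
opening: 0.0564
grip_force: 0.0
```

```bash
cat > tee.py <<'E'
from h import *
import sys
s,p,d=grab('wrist'); cv2.imwrite(f'pics/{sys.argv[1]}.png',p[...,::-1])
print(s['tool_pos'],s['tool_rot'])
g=cv2.cvtColor(p,cv2.COLOR_RGB2HSV); m=((g[...,2]>80)&(g[...,1]<60)).astype(np.uint8)
H,W=m.shape
X=bydepth('wrist',np.array([(u,v) for v in range(H) for u in range(W)]),d,s).reshape(H,W,3)
m[(X[...,2]>.04)|(X[...,2]<.008)]=0
m=cv2.morphologyEx(m,cv2.MORPH_OPEN,np.ones((3,3)))
n,l,st,ce=cv2.connectedComponentsWithStats(m)
for i in range(1,n):
    if st[i,4]>150:
        uv=np.argwhere(l==i)[:,::-1]; c=cv2.findContours((l==i).astype(np.uint8),0,1)[0][0][:,0]
        Q=plane('wrist',c,.015,s)[:,:2]; r=cv2.minAreaRect((Q*1000).astype(np.float32))
        A=plane('wrist',uv,.015,s)[:,:2]
        print(st[i],'rect',r,'centroid',A.mean(0).round(4),'ztop',np.percentile(X[l==i][:,2],[50,95]).round(4))
E
python3 tee.py w1
```

```text
[0.47074404 0.38300219 0.2145338 ] [ 3.14136116e+00 -2.62178365e-03 -2.03974302e+00]
[147   0  22  12 159] rect ((491.1948547363281, 186.9912109375), (10.80469036102295, 21.88700294494629), 61.01191329956055) centroid [0.4903 0.1857] ztop [0.0218 0.0258]
[178   0  24  13 173] rect ((462.3544921875, 203.2554931640625), (11.711138725280762, 23.58932113647461), 61.701168060302734) centroid [0.4623 0.2011] ztop [0.0228 0.026 ]
[  67   22   65   36 1260] rect ((564.3323364257812, 185.0665283203125), (23.17898178100586, 72.59722900390625), 44.81483840942383) centroid [0.5643 0.1847] ztop [0.0248 0.0268]
[ 206   52   43   56 1200] rect ((469.8609619140625, 282.1539306640625), (44.34628677368164, 44.451725006103516), 11.290522575378418) centroid [0.4649 0.2851] ztop [0.025  0.0268]
[ 109  110   63   27 1170] rect ((569.9363403320312, 281.5347595214844), (23.66698455810547, 69.74369812011719), 54.47108459472656) centroid [0.5701 0.2813] ztop [0.0247 0.0268]
[189 133  19  18 255] rect ((522.3168334960938, 328.910400390625), (18.494985580444336, 19.64107322692871), 88.64997100830078) centroid [0.5222 0.3289] ztop [0.02   0.0212]
[ 230  133   59   54 1572] rect ((471.2759704589844, 377.9378662109375), (59.95125961303711, 65.64593505859375), 61.6781120300293) centroid [0.4736 0.3841] ztop [0.0243 0.0265]
[ 154  187   58   24 1057] rect ((571.5034790039062, 377.8240051269531), (26.899425506591797, 68.55152130126953), 68.310302734375) centroid [0.571  0.3778] ztop [0.0246 0.0265]
```

View pics/w1.png

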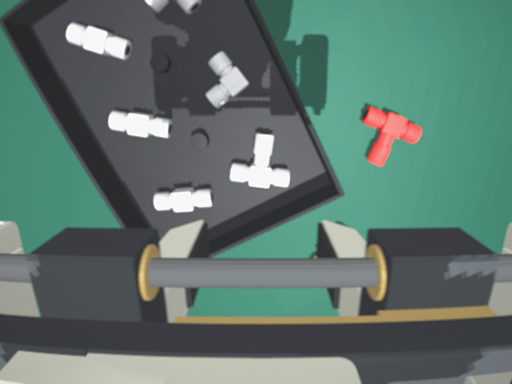

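The tee is at (262,160), stem up (tool +x), with its centre at (0.471, 0.378). Descend over the nut.

Call:
send_rows:
  targets:
    - [0.48, -0.009, -0.022, -0.03, -0.025]
    - [0.48, 0, 0, -0.045, 0]
    - [0.48, 0, 0, -0.045, 0]
    - [0.48, 0, 0, -0.03, 0]
    - [0.48, 0, 0, -0.02, 0]
  grip_force: 25

```text
time: 1.7
tool_pos: [0.4568, 0.3634, 0.0441]
tool_rot: [3.139, -0.003, -2.066]
contact_force: [0.4, -0.6, -0.6]
opening: 0.0442
grip_force: 0.0
```

```bash
python3 tee.py w2
```

```text
[0.45676583 0.36335093 0.04412205] [ 3.13942031 -0.00321182 -2.06629645]
[  0  44  18  36 374] rect ((540.8880004882812, 208.37765502929688), (20.0816593170166, 11.540596008300781), 53.766048431396484) centroid [0.5419 0.2067] ztop [0.0184 0.0224]
[ 148   58   81  105 4421] rect ((470.59051513671875, 281.7113342285156), (47.291748046875, 45.85065460205078), 10.958293914794922) centroid [0.4651 0.2848] ztop [0.025  0.0267]
[ 45  66  33  36 911] rect ((519.1773071289062, 235.67822265625), (19.574338912963867, 19.85124397277832), 14.903633117675781) centroid [0.519  0.2358] ztop [0.0199 0.021 ]
[   0  170   96   45 3295] rect ((568.26025390625, 283.89129638671875), (28.905010223388672, 66.00501251220703), 54.318973541259766) centroid [0.5685 0.2834] ztop [0.0245 0.0266]
[ 238  201   38   57 1649] rect ((463.2355041503906, 368.43524169921875), (38.3416748046875, 20.599637985229492), 55.99811935424805) centroid [0.4629 0.3681] ztop [0.0234 0.026 ]
[126 216  33  13 393] rect ((523.428466796875, 329.5326232910156), (8.052536964416504, 20.662431716918945), 62.14616012573242) centroid [0.5233 0.3297] ztop [0.0199 0.0208]
[234 288  35   8 234] rect ((487.3346862792969, 404.9697570800781), (5.4009904861450195, 22.528873443603516), 60.0333251953125) centroid [0.4872 0.405 ] ztop [0.0257 0.0266]
```

View pics/w2.png

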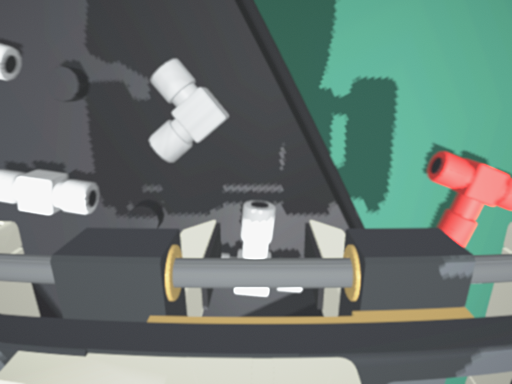

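The wrist view shows the stem nut at (258,220), between the fingers at about 205 and 315. It's centred, so go down and grip.

Call:
send_rows:
  targets:
    - [0.48, 0, 0, -0.02, 0]
    - [0.48, 0, 0, -0.015, 0]
    - [0.48, 0, 0, 0, 0]

```text
time: 2.05
tool_pos: [0.4572, 0.3635, 0.0106]
tool_rot: [3.14, -0.003, -2.066]
contact_force: [0.4, -0.9, 0.3]
opening: 0.0443
grip_force: 0.0
```

Call:
send_rows:
  targets:
    - [0.1, 0, 0, 0, 0]
    - [0.1, 0, 0, 0, 0]
    - [0.1, 0, 0, 0, 0]
    - [0.1, 0, 0, 0, 0]
  grip_force: 30

```text
time: 2.45
tool_pos: [0.4591, 0.3641, 0.0128]
tool_rot: [-3.141, 0.001, -2.065]
contact_force: [-0.7, -0.6, 4.2]
opening: 0.0196
grip_force: 28.4
```

Call:
send_rows:
  targets:
    - [0.1, 0, 0, 0.01, 0]
    - [0.1, 0, 0, 0.02, 0]
    - [0.1, 0, 0, 0.02, 0]
    - [0.1, 0, 0, 0.01, 0]
    - [0.1, 0, 0, 0, 0]

```text
time: 2.95
tool_pos: [0.4593, 0.3643, 0.0735]
tool_rot: [-3.14, 0.003, -2.065]
contact_force: [0.1, 0.6, -1.4]
opening: 0.0199
grip_force: 28.4
```

```bash
python3 tee.py w3
```

```text
[0.45934632 0.36429245 0.0735459 ] [-3.14003346e+00  2.88578340e-03 -2.06524656e+00]
[   0   34   50   43 1421] rect ((550.5585327148438, 198.14878845214844), (23.31549644470215, 38.35688400268555), 48.400943756103516) centroid [0.5521 0.1972] ztop [0.0234 0.0263]
[ 167   59   69   92 3284] rect ((470.1878967285156, 281.994873046875), (46.345726013183594, 45.037384033203125), 10.929670333862305) centroid [0.4649 0.285 ] ztop [0.025  0.0267]
[ 76  65  25  32 543] rect ((520.2645874023438, 234.20391845703125), (19.42632293701172, 15.572980880737305), 38.886043548583984) centroid [0.5201 0.2345] ztop [0.02   0.0211]
[  21  157   98   40 2831] rect ((571.2532348632812, 281.3818054199219), (28.013586044311523, 73.71731567382812), 52.535972595214844) centroid [0.5711 0.2812] ztop [0.0246 0.0266]
[145 189  29  27 591] rect ((522.9869995117188, 328.83831787109375), (19.545339584350586, 19.741954803466797), 74.17267608642578) centroid [0.523  0.3288] ztop [0.0198 0.0209]
```

View pics/w3.png

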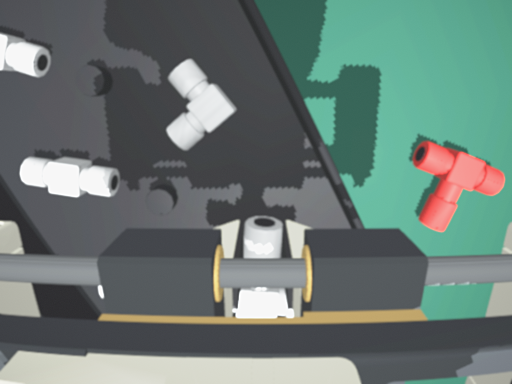

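The tee is held: nut at (262,235) between the fingers, and the other parts are undisturbed. Carry it to above the tray.

Call:
send_rows:
  targets:
    - [0.1, 0, 0, 0.04, 0]
    - [0.1, 0, -0.02, 0.02, -0.12]
    - [0.1, 0.002, -0.035, 0, -0.14]
    - [0.1, 0.002, -0.038, 0, -0.14]
    - [0.1, 0.002, -0.038, 0, -0.14]

```text
time: 3.5
tool_pos: [0.4636, 0.2314, 0.1307]
tool_rot: [3.141, -0.002, -2.61]
contact_force: [-0.4, 0.1, -2.2]
opening: 0.0194
grip_force: 29.7
```

Call:
send_rows:
  targets:
    - [0.1, 0.002, -0.038, 0, -0.14]
    - [0.1, 0.002, -0.038, 0, -0.14]
    - [0.1, 0.002, -0.038, 0, -0.14]
    - [0.1, 0.002, -0.038, 0, -0.14]
    - [0.1, 0.002, -0.038, 0, -0.14]

```text
time: 4.0
tool_pos: [0.4737, 0.0413, 0.1307]
tool_rot: [-3.142, -0.002, 2.972]
contact_force: [0.1, -0.7, -1.2]
opening: 0.0189
grip_force: 29.7
```

Call:
send_rows:
  targets:
    - [0.1, 0.002, -0.02, 0, 0]
    - [0.1, 0, 0, 0, 0]

```text
time: 4.2
tool_pos: [0.4762, 0.0205, 0.1308]
tool_rot: [-3.141, -0.002, 2.974]
contact_force: [0.7, 0.3, -1.4]
opening: 0.0189
grip_force: 29.7
```

Run:
```python
from h import *
for n in('wrist','top','scene'):
    s,p,d=grab(n);cv2.imwrite(f'pics/{n}4.png',p[...,::-1]);np.save(n+'4.npy',d)
    if n=='wrist': q=p
print(s['tool_pos'],s['tool_rot'])
t=cv2.imread('pics/top4.png');sc=cv2.imread('pics/scene4.png')
cv2.imwrite('pics/m4.png',np.hstack([cv2.resize(q[...,::-1],(400,300)),cv2.resize(sc[110:260,60:280],(400,273))[:273],][:1]+[cv2.resize(sc[110:260,80:280],(400,300))]))
# tray from original scene picture, bench-green complement
p=cv2.imread('pics/scene0.png');g=cv2.cvtColor(p,cv2.COLOR_BGR2HSV);m=((g[...,2]>130)&(g[...,1]<60)).astype(np.uint8)
m[:, :215]=0;m[:,295:]=0;m[:140]=0;m[215:]=0
c=max(cv2.findContours(m,0,1)[0],key=cv2.contourArea);r=cv2.approxPolyDP(cv2.convexHull(c),5,True)[:,0]
P=plane('scene',r,.025);print(r.tolist(),P.round(3),P.mean(0))
```

```text
[0.47597331 0.02280857 0.13096893] [ 3.14124936e+00 -1.79816644e-03  2.97692325e+00]
[[256, 152], [283, 175], [253, 204], [225, 179]] [[ 0.418 -0.032  0.025]
 [ 0.448  0.083  0.025]
 [ 0.581  0.057  0.025]
 [ 0.552 -0.06   0.025]] [0.49960447 0.01188984 0.025     ]
```

View pics/m4.png

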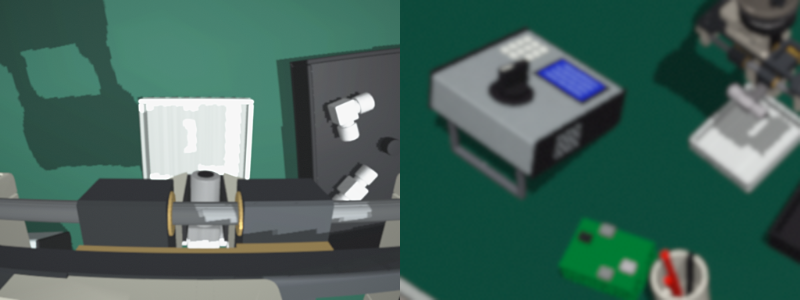

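The tee hangs over the tray: rim columns 139–253 in the left half, nut at 205. I'll shift −y by about 10 mm and lower it.

Call:
send_rows:
  targets:
    - [0.1, 0.003, -0.011, -0.02, 0]
    - [0.1, 0, 0, -0.035, 0]
    - [0.1, 0, 0, -0.03, 0]
    - [0.1, 0, 0, -0.015, 0]
    - [0.1, 0, 0, 0, 0]

```text
time: 4.85
tool_pos: [0.4777, 0.0132, 0.0296]
tool_rot: [3.141, -0.005, 2.98]
contact_force: [-0.7, 0.1, -0.6]
opening: 0.019
grip_force: 29.7
```

Call:
send_rows:
  targets:
    - [0.1, 0, 0, -0.007, 0]
    - [0.1, 0, 0, -0.005, 0]
    - [0.1, 0, 0, -0.003, 0]
    - [0.1, 0, 0, 0, 0]

```text
time: 5.25
tool_pos: [0.4796, 0.0119, 0.0168]
tool_rot: [3.141, 0.0, 2.978]
contact_force: [0.2, -0.8, -1.4]
opening: 0.0193
grip_force: 29.7
```

Call:
send_rows:
  targets:
    - [0.1, 0, 0, -0.0025, 0]
    - [0.1, 0, 0, 0, 0]

```text
time: 5.45
tool_pos: [0.4796, 0.0117, 0.0143]
tool_rot: [3.141, 0.0, 2.978]
contact_force: [0.2, 0.2, -1.6]
opening: 0.0194
grip_force: 29.7
```

Call:
send_rows:
  targets:
    - [0.1, 0, 0, -0.0015, 0]
    - [0.1, 0, 0, 0, 0]

```text
time: 5.65
tool_pos: [0.4796, 0.0117, 0.0127]
tool_rot: [3.141, 0.0, 2.978]
contact_force: [-0.4, 0.0, -1.0]
opening: 0.0188
grip_force: 29.7
```

Call:
send_rows:
  targets:
    - [0.1, 0, 0, -0.001, 0]
    - [0.1, 0, 0, 0, 0]

```text
time: 5.85
tool_pos: [0.4796, 0.0118, 0.0119]
tool_rot: [3.142, 0.0, 2.978]
contact_force: [-1.2, -0.4, 1.9]
opening: 0.019
grip_force: 29.7
```

Call:
send_rows:
  targets:
    - [0.23, 0, 0, -0.0005, 0]
    - [0.3, 0, 0, 0, 0]
    - [0.48, 0, 0, 0, 0]
    - [0.48, 0, 0, 0, 0]

```text
time: 6.25
tool_pos: [0.4796, 0.0118, 0.0112]
tool_rot: [3.141, 0.0, 2.978]
contact_force: [0.5, 0.9, 0.3]
opening: 0.0388
grip_force: 0.0
```

Call:
send_rows:
  targets:
    - [0.48, 0, 0, 0.02, 0]
    - [0.48, 0, 0, 0.04, 0]
    - [0.48, 0, 0, 0.05, 0]
    - [0.48, 0, 0, 0.05, 0]
    - [0.48, 0, 0, 0.03, 0]

```text
time: 6.75
tool_pos: [0.4805, 0.0117, 0.2051]
tool_rot: [3.141, 0.005, 2.978]
contact_force: [0.6, -0.6, -0.4]
opening: 0.0441
grip_force: 0.0
```

Call:
send_rows:
  targets:
    - [0.48, 0.02, -0.04, 0.03, 0]
    - [0.48, 0.02, -0.04, 0.03, 0]
    - [0.48, 0.0, -0.04, 0, 0]
    - [0.48, 0.0, -0.04, 0, 0]
    - [0.48, 0, 0, 0, 0]

```text
time: 7.25
tool_pos: [0.5165, -0.1467, 0.2566]
tool_rot: [-3.14, 0.0, 2.973]
contact_force: [-0.5, 0.2, -0.6]
opening: 0.0437
grip_force: 0.0
```

Run:
```python
from h import *
s,q,d=grab('wrist');np.save('wrist5.npy',d);cv2.imwrite('pics/wrist5.png',q[...,::-1])
_,t,_=grab('top');cv2.imwrite('pics/top5.png',t[...,::-1])
print(s['tool_pos'],s['tool_rot'],s['qpos'])
cv2.imwrite('pics/m5.png',np.hstack([q[...,::-1],cv2.resize(t[180:250,255:320,::-1],(288,384))]))
```

```text
[ 0.5164602  -0.14674644  0.25658068] [-3.14014582e+00  2.06565961e-05  2.97343688e+00] [-4.18788818e-01  3.42425742e-01  1.43958874e+00 -1.42835833e-03
  1.35919953e+00 -1.82112963e+00]
```

View pics/m5.png

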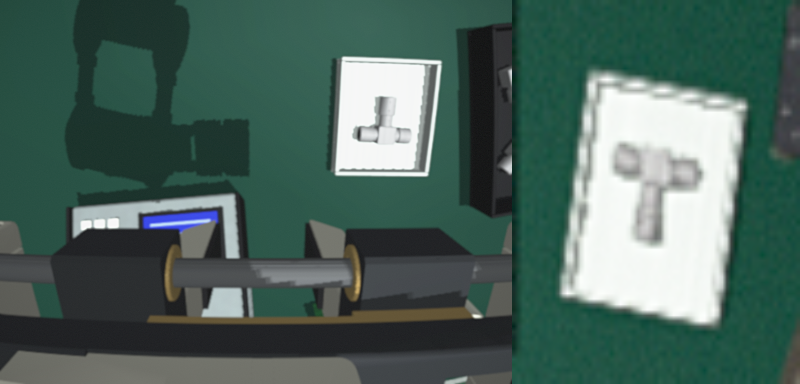

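The tee lies flat in the tray (386,125 in the wrist view), and only the edge of the console shows. Move up over the knob for a close look.

Call:
send_rows:
  targets:
    - [0.48, 0.025, -0.03, 0.02, 0.02]
    - [0.48, 0.025, -0.03, 0.02, 0.02]
    - [0.48, 0.025, -0.03, 0.02, 0.02]
    - [0.48, 0.025, -0.03, 0.02, 0.02]
    - [0.48, 0.02, -0.02, 0.01, 0]

```text
time: 7.85
tool_pos: [0.638, -0.2826, 0.3486]
tool_rot: [-3.141, 0.002, 3.06]
contact_force: [1.4, -0.0, -0.8]
opening: 0.0441
grip_force: 0.0
```

Call:
send_rows:
  targets:
    - [0.48, 0, 0, 0, 0]
    - [0.48, 0, 0, 0, 0]

```text
time: 8.05
tool_pos: [0.637, -0.2811, 0.3455]
tool_rot: [3.14, -0.002, 3.059]
contact_force: [-0.3, 0.6, -0.7]
opening: 0.0441
grip_force: 0.0
```

Run:
```python
from h import *
s,q,d=grab('wrist');np.save('wrist6.npy',d);cv2.imwrite('pics/wrist6.png',q[...,::-1])
import pickle;pickle.dump(s,open('s6.pkl','wb'))
print(s['tool_pos'],s['tool_rot'],s['qpos'])
```

```text
[ 0.6369912  -0.28111641  0.34554133] [ 3.14012734e+00 -1.91573372e-03  3.05922133e+00] [-5.25791919e-01  6.65980208e-01  6.71065499e-01  5.16006762e-04
  1.80690604e+00 -2.01409540e+00]
```

View pics/wrist6.png

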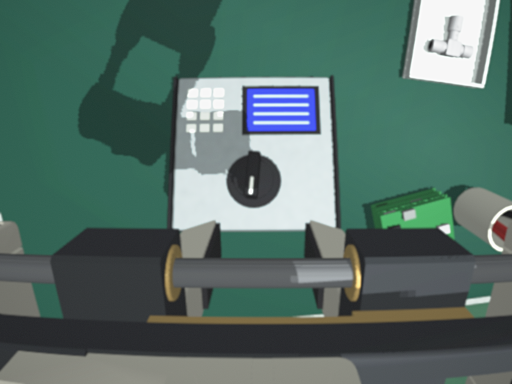

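The wrist view shows the console square to the tool: skirt at (253,181), bar from (255,152) to (250,197), white line at the uphill end (251,186). Now measure it.

Run:
```python
from h import *
import pickle
s=pickle.load(open('s6.pkl','rb'));d=np.load('wrist6.npy');p=cv2.imread('pics/wrist6.png');H,W=d.shape
X=bydepth('wrist',np.array([(u,v) for v in range(H) for u in range(W)]),d,s).reshape(H,W,3)
g=p.max(2)
# face plane fit
reg=np.zeros((H,W),bool);reg[140:225,185:325]=1;reg[145:212,218:290]=0
reg&=(g>80)
P=X[reg];P=P[np.isfinite(P).all(1)&(P[:,2]>.04)&(P[:,2]<.16)]
for _ in range(3):
    c=P.mean(0);n=np.linalg.svd(P-c,full_matrices=False)[2][2];n*=np.sign(n[2]);r=(P-c)@n;P=P[abs(r)<3*r.std()+1e-4]
print('n',n,'tilt',np.degrees(np.arccos(n[2])),'yaw up',np.arctan2(-n[1],-n[0]),len(P),r.std())
# side edges of face: rim lines in image -> yaw
psi=np.arctan2(-n[1],-n[0])
m=((g<70)).astype(np.uint8);m[:140]=0;m[225:]=0;m[:,:215]=0;m[:,:215]=0;m[:,292:]=0
m=cv2.morphologyEx(m,cv2.MORPH_OPEN,np.ones((3,3)))
nn,l,st,ce=cv2.connectedComponentsWithStats(m);i=1+st[1:,4].argmax();K=(l==i);K=cv2.morphologyEx(K.astype(np.uint8),cv2.MORPH_CLOSE,np.ones((13,13)))>0;print(st[i],ce[i])
hgt=(X-c)@n
print('h hist',np.percentile(hgt[K],[5,25,50,75,95]))
top=K&(hgt>.04)&(hgt<.058); T=X[top]
u=np.array([np.cos(psi)*n[2],np.sin(psi)*n[2],np.hypot(n[0],n[1])]);y=np.cross(n,u)
ab=np.c_[(T-c)@u,(T-c)@y]
r=cv2.minAreaRect((ab*1000).astype(np.float32));print('bar top rect (mm in u,y)',r,len(T),'h',np.median(hgt[top]))
q=c+u*r[0][0]/1000+y*r[0][1]/1000+n*np.median(hgt[top]);print('bar top centre',q)
sk=K&(hgt>.008)&(hgt<.025);S=np.c_[(X[sk]-c)@u,(X[sk]-c)@y];print('skirt h',np.median(hgt[sk]),cv2.minEnclosingCircle((S*1000).astype(np.float32)))
ev,V=np.linalg.eigh(np.cov(ab.T));print('bar dir u,y',V[:,1],ev)
# ray check of bar corners: top of mask
# side rims: dark columns
for lo,hi in((165,190),(325,345)):
    pts=[(lo+g[v,lo:hi].argmin(),v) for v in range(100,220,4)]
    o,dd=ray('wrist',pts,s);t=((c-o)@n)/(dd@n);Q=o+dd*t[:,None]
    A=np.polyfit(Q[:,0],Q[:,1],1);rs=Q[:,1]-np.polyval(A,Q[:,0]);k=abs(rs)<.002;A=np.polyfit(Q[k,0],Q[k,1],1);print('rim',A,np.arctan(A[0]),k.sum(),'y at x=.65',np.polyval(A,.65))
```

```text
n [-0.42291258  0.03254814  0.90558576] tilt 25.09770903351949 yaw up -0.07681044915985485 6912 0.000786465503924876
[ 228  152   51   54 1984] [253.14919355 179.39012097]
h hist [0.00076646 0.00193646 0.01585696 0.04845388 0.050765  ]
bar top rect (mm in u,y) ((-2.989164352416992, -2.0056371688842773), (14.028521537780762, 47.74113845825195), 85.07878112792969) 569 h 0.04998298080793451
bar top centre [ 0.643505   -0.29295334  0.16013748]
skirt h 0.016071578485747702 ((-3.5153706073760986, -1.9382926225662231), 24.61003303527832)
bar dir u,y [-0.99659793  0.08241697] [1.63395664e-05 1.92435749e-04]
rim [-0.07085467 -0.34933172] -0.07073644853683275 30 y at x=.65 -0.3953872557831501
rim [-0.07860304 -0.14032637] -0.07844175290569595 30 y at x=.65 -0.19141834120157786
```

Call:
send_rows:
  targets:
    - [0.4, 0.006, -0.006, -0.03, -0.04]
    - [0.4, 0.0065, -0.0065, -0.04, -0.047]
    - [0.4, 0, 0, -0.045, 0]
    - [0.4, 0, 0, -0.045, 0]
    - [0.4, 0, 0, 0, 0]

```text
time: 8.6
tool_pos: [0.6452, -0.2913, 0.1798]
tool_rot: [3.136, -0.014, 2.972]
contact_force: [-0.8, -0.2, -0.0]
opening: 0.0369
grip_force: 0.0
```

Call:
send_rows:
  targets:
    - [0.4, 0, 0, 0, 0]

```text
time: 8.7
tool_pos: [0.649, -0.2938, 0.1883]
tool_rot: [3.141, -0.0, 2.972]
contact_force: [0.7, 0.9, 0.8]
opening: 0.0365
grip_force: 0.0
```

Call:
send_rows:
  targets:
    - [0.4, 0, 0, -0.02, 0]
    - [0.4, 0, 0, -0.02, 0]
    - [0.4, 0, 0, -0.008, 0]
    - [0.4, 0, 0, 0, 0]
    - [0.4, 0, 0, 0, 0]

```text
time: 9.2
tool_pos: [0.6501, -0.2953, 0.1415]
tool_rot: [-3.14, 0.003, 2.971]
contact_force: [0.1, -0.4, -0.1]
opening: 0.0366
grip_force: 0.0
```

Call:
send_rows:
  targets:
    - [0.05, 0, 0, 0, 0]
    - [0.05, 0, 0, 0, 0]
    - [0.05, 0, 0, 0, 0]
    - [0.05, 0, 0, 0, 0]
  grip_force: 40

```text
time: 9.6
tool_pos: [0.6498, -0.2932, 0.1396]
tool_rot: [3.139, 0.001, 2.972]
contact_force: [0.8, 4.9, 3.3]
opening: 0.0143
grip_force: 39.7
```

Call:
send_rows:
  targets:
    - [0.05, 0.001, 0, -0.002, 0]
    - [0.05, 0.001, 0, -0.002, 0]
    - [0.05, 0, 0, 0, 0]

```text
time: 9.9
tool_pos: [0.6515, -0.2933, 0.1359]
tool_rot: [3.139, 0.0, 2.972]
contact_force: [-1.8, 4.9, 6.6]
opening: 0.0141
grip_force: 39.8
```

Call:
send_rows:
  targets:
    - [0.05, 0.001, 0, -0.0025, 0]
    - [0.05, 0, 0, 0, 0]
    - [0.05, 0, 0, 0, 0]

```text
time: 10.2
tool_pos: [0.6524, -0.2934, 0.134]
tool_rot: [3.139, 0.0, 2.972]
contact_force: [-2.3, 5.6, 7.6]
opening: 0.0138
grip_force: 39.8
```

Call:
send_rows:
  targets:
    - [0.05, 0.0005, 0, -0.001, 0]
    - [0.05, 0, 0, 0, 0]
    - [0.05, 0, 0, 0, 0]

```text
time: 10.5
tool_pos: [0.6528, -0.2934, 0.1333]
tool_rot: [3.14, 0.0, 2.972]
contact_force: [-3.3, 5.8, 9.4]
opening: 0.014
grip_force: 39.8
```

Call:
send_rows:
  targets:
    - [0.05, 0.0005, 0, -0.0013, 0]
    - [0.05, 0, 0, 0, 0]
    - [0.05, 0, 0, 0, 0]

```text
time: 10.8
tool_pos: [0.6529, -0.2935, 0.1333]
tool_rot: [3.14, -0.0, 2.972]
contact_force: [-6.6, 7.2, 16.0]
opening: 0.0138
grip_force: 39.9
```

Call:
send_rows:
  targets:
    - [0.05, 0.0004, 0, -0.0008, -0.03]
    - [0.05, 0, 0, 0, -0.06]
    - [0.05, 0, 0, 0, -0.06]
    - [0.05, 0, 0, 0, 0]

```text
time: 11.2
tool_pos: [0.653, -0.2929, 0.1332]
tool_rot: [3.139, -0.001, 2.821]
contact_force: [-9.8, 7.4, 18.8]
opening: 0.0142
grip_force: 41.1
```

Call:
send_rows:
  targets:
    - [0.05, 0, 0, 0, -0.06]
    - [0.05, 0, 0, 0, -0.06]
    - [0.05, 0, 0, 0, 0]

```text
time: 11.5
tool_pos: [0.6535, -0.2931, 0.133]
tool_rot: [3.139, 0.0, 2.701]
contact_force: [-7.4, 7.4, 16.7]
opening: 0.0147
grip_force: 41.6
```

Turning well, with the opening growing slightly as the bar tilts against the pads. Continue.

Call:
send_rows:
  targets:
    - [0.05, 0, 0, -0.0003, -0.06]
    - [0.05, 0, 0, 0, -0.06]
    - [0.05, 0, 0, 0, -0.06]
    - [0.05, 0, 0, 0, 0]

```text
time: 11.9
tool_pos: [0.6539, -0.2934, 0.1328]
tool_rot: [3.139, 0.001, 2.521]
contact_force: [-6.7, 6.2, 16.0]
opening: 0.0162
grip_force: 42.6
```

Call:
send_rows:
  targets:
    - [0.05, 0, 0, -0.0004, -0.06]
    - [0.05, 0, 0, 0, -0.06]
    - [0.05, 0, 0, 0, 0]

```text
time: 12.2
tool_pos: [0.6539, -0.2937, 0.1328]
tool_rot: [3.139, 0.001, 2.4]
contact_force: [-8.5, 5.2, 17.6]
opening: 0.0172
grip_force: 43.2
```

Call:
send_rows:
  targets:
    - [0.05, 0, 0, -0.0003, -0.06]
    - [0.05, 0, 0, 0, -0.06]
    - [0.05, 0, 0, 0, 0]

```text
time: 12.5
tool_pos: [0.654, -0.2941, 0.1326]
tool_rot: [3.139, 0.002, 2.28]
contact_force: [-7.9, 5.0, 17.3]
opening: 0.0176
grip_force: 43.2
```

Call:
send_rows:
  targets:
    - [0.05, 0, 0, -0.0003, -0.06]
    - [0.05, 0, 0, 0, -0.06]
    - [0.05, 0, 0, 0, 0]

```text
time: 12.8
tool_pos: [0.6541, -0.2944, 0.1324]
tool_rot: [3.139, 0.002, 2.16]
contact_force: [-7.8, 4.1, 16.4]
opening: 0.0183
grip_force: 43.5
```

Call:
send_rows:
  targets:
    - [0.05, 0, 0, -0.0003, -0.06]
    - [0.05, 0, 0, 0, -0.06]
    - [0.05, 0, 0, 0, 0]

```text
time: 13.1
tool_pos: [0.6541, -0.2949, 0.1323]
tool_rot: [3.139, 0.003, 2.04]
contact_force: [-7.6, 4.3, 17.3]
opening: 0.0195
grip_force: 43.1
```

Call:
send_rows:
  targets:
    - [0.05, 0, 0, -0.0003, -0.05]
    - [0.05, 0, 0, 0, -0.05]
    - [0.05, 0, 0, 0, 0]

```text
time: 13.4
tool_pos: [0.654, -0.2951, 0.1321]
tool_rot: [3.139, 0.003, 1.94]
contact_force: [-8.2, 3.0, 18.4]
opening: 0.0192
grip_force: 43.3
```

```bash
python3 -c "
from h import *
s=observe();print(s['torque'],s['opening'])"
```

```text
[1.08162678 0.61261206 0.33958771] 0.01922826906808968
```

Call:
send_rows:
  targets:
    - [0.05, 0, 0, -0.0002, -0.05]
    - [0.05, 0, 0, 0, -0.04]
    - [0.05, 0, 0, 0, 0]

```text
time: 13.7
tool_pos: [0.6539, -0.2952, 0.1319]
tool_rot: [3.139, 0.003, 1.85]
contact_force: [-8.7, 2.5, 19.3]
opening: 0.0196
grip_force: 43.1
```

```bash
python3 -c "
from h import *
s=observe();print(s['torque'],s['opening'])"
```

```text
[1.02241978 0.68809475 0.41035759] 0.019559018493337424
```

Call:
send_rows:
  targets:
    - [0.05, 0, 0, -0.0002, -0.05]
    - [0.05, 0, 0, 0, -0.04]
    - [0.05, 0, 0, 0, 0]

```text
time: 14.0
tool_pos: [0.6537, -0.2947, 0.1318]
tool_rot: [3.139, 0.002, 1.762]
contact_force: [-9.1, 3.8, 20.5]
opening: 0.0203
grip_force: 44.6
```

```bash
python3 -c "
from h import *
s=observe();print(s['torque'],s['opening'])
s,q,d=grab('wrist');cv2.imwrite('pics/w7.png',q[...,::-1])
_,t,_=grab('top');cv2.imwrite('pics/top7.png',t[...,::-1])"
```

```text
[1.29510016 0.99769246 0.9894952 ] 0.020301502102386175
```

Torque about z jumped to 0.99 N m, so the stop is reached. Ease out along the knob axis, still gripping, then release and lift.

Call:
send_rows:
  targets:
    - [0.05, -0.001, 0, 0.0022, 0]
    - [0.05, -0.001, 0, 0.0022, 0]
    - [0.05, -0.001, 0, 0.0022, 0]
    - [0.05, -0.001, 0, 0.002, 0]
    - [0.05, 0, 0, 0, 0]

```text
time: 14.6
tool_pos: [0.6508, -0.2944, 0.1374]
tool_rot: [3.138, 0.001, 1.763]
contact_force: [0.9, 1.7, 6.0]
opening: 0.0203
grip_force: 43.5
```

Call:
send_rows:
  targets:
    - [0.3, 0, 0, 0.001, 0]
    - [0.4, 0, 0, 0.001, 0]
    - [0.42, 0, 0, 0.003, 0]
    - [0.42, 0, 0, 0.005, 0]
    - [0.42, 0, 0, 0.01, 0]

```text
time: 15.1
tool_pos: [0.649, -0.295, 0.1549]
tool_rot: [-3.14, -0.001, 1.761]
contact_force: [-0.1, -0.0, 0.5]
opening: 0.0385
grip_force: 0.0
```

Call:
send_rows:
  targets:
    - [0.42, 0, 0, 0.03, 0.05]
    - [0.42, 0, 0, 0.045, 0.14]
    - [0.42, -0.003, 0, 0.045, 0.14]
    - [0.42, -0.005, 0.005, 0.045, 0.14]
    - [0.42, -0.008, 0.005, 0.025, 0.14]

```text
time: 15.6
tool_pos: [0.6338, -0.2852, 0.351]
tool_rot: [3.14, 0.007, 2.376]
contact_force: [-0.1, -0.3, 0.1]
opening: 0.0381
grip_force: 0.0
```

Call:
send_rows:
  targets:
    - [0.42, 0, 0, 0, 0.14]
    - [0.42, 0, 0, 0, 0.14]
    - [0.42, 0, 0, 0, 0.14]
    - [0.42, 0, 0, 0, 0.14]
    - [0.42, 0, 0, 0, 0.14]

```text
time: 16.1
tool_pos: [0.6334, -0.2851, 0.3465]
tool_rot: [-3.141, 0.001, 3.076]
contact_force: [0.2, 0.2, -0.7]
opening: 0.0381
grip_force: 0.0
```

Run:
```python
from h import *
_,t,_=grab('top')
s,q,d=grab('wrist');print(s['tool_pos'],s['tool_rot']);cv2.imwrite('pics/m8.png',np.hstack([q[...,::-1],cv2.resize(t[105:265,145:425,::-1],(288,384))]))
H,W=d.shape;X=bydepth('wrist',np.array([(u,v) for v in range(H) for u in range(W)]),d,s).reshape(H,W,3)
n=np.array([-.4229,.0325,.9056]);psi=-.0768;u=np.array([np.cos(psi)*n[2],np.sin(psi)*n[2],.4242]);y=np.cross(n,u)
c=np.array([.643505,-.29295,.16014])
R=(X-c);h=R@n;top=(abs(h)<.006)&(np.linalg.norm(R,axis=2)<.035);ab=np.c_[R[top]@u,R[top]@y]
print('h',np.median(h[top]),top.sum(),cv2.minAreaRect((ab*1000).astype(np.float32)))
```

```text
[ 0.63340945 -0.28507525  0.34646873] [-3.14122126e+00  5.54518026e-04  3.08340086e+00]
h -4.3931915156699116e-05 600 ((-1.3174233436584473, 0.10340499877929688), (14.406721115112305, 50.002532958984375), 24.447059631347656)
```

View pics/m8.png

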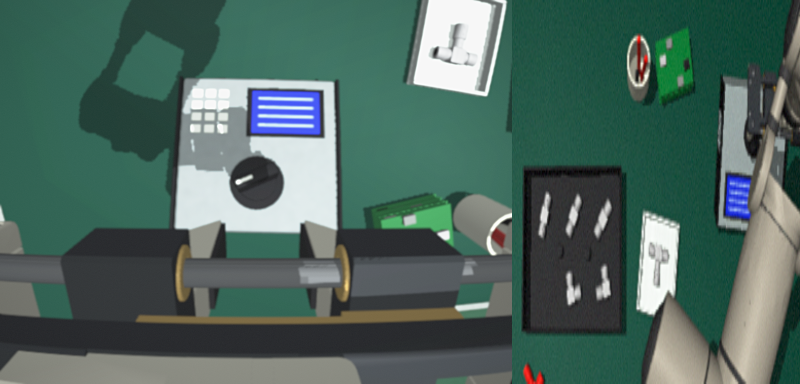

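The knob is back out (height change 0.0 mm) with the bar at 1.144 rad, which matches the stop within measurement error. The tee is in the tray, and the cup and boards have not moved.

```bash
python3 -c "
from cell import *
print(hand_in())"
```

```text
the job is handed in; nothing more can be done
None
```

The tee is lying flat in the reject tray, and the tester knob was pushed fully in, turned clockwise to its stop and let spring back out; the job is handed in, with no verdict returned.

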